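# Load the tool dryer and set its press-and-turn selector

### The job

Lay the steel comb gently (placed, not dropped) in the empty lane, next to the dial, of the white tool dryer's tray so that nothing of it sticks up above the tray's rim. Then switch the dryer on: press the dial in, turn it in as many grips as it takes until its white pointer is at the blue mark, and let it pop back up and latch there. Leave the blue slicker brush in the tray and the other things on the table where they are.

Things in the scene. Friction and masses are not known exactly. Their poses are not given: they have to be found in the camera images.
- dryer: Tool dryer, fixed white housing: x -120 to +150, y +-130 mm about its origin on the table. z up, +x from console to tray. Open tray at +x: walls 5 mm, floor z 50, rim z 85 mm. A divider (x 83 to 87, top z 75 mm) splits it into front lane and back lane (slicker brush). Console at -x: grey panel sloping down towards -x, 25 degrees from level, rear edge at rim height; the dial stands on it at x -60, y 0, surface z 55 mm.
- lane_centre (a point): centre of the empty front lane on its floor: dryer x 44, y 0, z 50 mm. The lane spans dryer x 5 to 83 mm and 250 mm along y. Axes as the dryer's.
- comb: Stainless steel comb with handle, 190 mm long, about 120 g, lying flat on the table. Origin on its underside, x along it: handle from x -95 to +15 mm (14 mm wide, 12 mm high, centred on y 0), flat toothed head from x +15 to +95 mm (y -18 to +16 mm, 8 mm high). z up.
- comb_grip (a point): on the comb's handle 16 mm behind its centre of mass: comb x -15, y 0, z 6 mm (mid height). Axes as the comb's: grasp across y, 14 mm wide.
- comb_tail (a point): top of the handle's end (comb x -94, y 0, z 12 mm)
- comb_tip (a point): top of the head's far end (comb x +94, y 11, z 8 mm)
- dial_centre (a point): Centre of the upper face of the dial's disc (moves with the dial). Black disc 68 mm across, 6 mm thick; across its middle a grip bar 54 long, 14 wide, 30 mm high above the disc. z: the dial's axis out of the panel, 25 degrees from vertical, leaning to the dryer's -x; x: along the bar to its end with the white pointer. Dial up: the face is 13.5 mm off the panel.
- dial_pointer (a point): the white pointer on the disc, 30 mm from its centre along the dial's +x, level with the disc's upper face
- mark_target (a point): where dial_pointer is when the dial is up and set right: inwards of the blue mark (18 x 10 mm, 48 mm from the dial's axis) painted on the panel, on the same radius. Axes as the dryer's.
- dial (a joint): Angle of the dial, rad, growing counter-clockwise seen facing the dial; at 0 the pointer points straight up the slope (dryer +x), at 1.57 to dryer +y. Turns endlessly both ways (value not wrapped). Nine latched positions 40 degrees (0.698 rad) apart: one at the blue mark, 1.047 rad, the others at white dots. It starts 3 to 4.5 positions from the mark, either side (rarely caught between two).
- dial_press (a joint): How far the dial is pushed in, m: 0 up, 0.0065 hard stop; spring 4 N at the top, 9 N at the stop. Up, it is locked in rotation at a latched position (a few degrees of play). Pushed in 5.2 mm or more it turns freely; less, it is blocked or catches. Let go within 15 degrees of a position it is drawn in and pops up; halfway between it may stay down.
- slicker: Blue plastic slicker brush with steel pins, 175 mm long, 50 mm wide, 24 mm high, loose in the dryer's back lane; leave it. Origin under its middle.
- curry_brush: Grey silicone curry brush 115 x 62 x 41 mm, loose on the table; leave it. Origin under its middle.
- treat_jar: Closed glass treat jar, 92 mm diameter, 141 mm high, loose on the table; leave it. Origin under its middle.
- spray_bottle: Green bottle, 56 mm diameter, 170 mm high, loose on the table; leave it. Origin under its middle.
Mind the look-alikes: they are no part of the job. Leave any purple or yellow look-alike of the comb alone. Several things have the shape of the slicker; the one meant has the colours described above.

How it is judged:
On the way, in this order (a step that is already met when the one before it is completed fails the run):
1. the comb lies let go in the front lane, wholly below the rim (x of comb in the frame of dryer between 0.005 and 0.083 m and z of comb_tail in the frame of dryer between 0.045 and 0.085 m and z of comb_tip in the frame of dryer between 0.045 and 0.085 m and y of comb in the frame of dryer between -0.125 and 0.125 m and contact force between the fingers and comb below 0.1 N and linear speed of comb below 0.03 m/s), for 0.3 s.
2. the dial is latched up at the blue mark (distance between dial_pointer and mark_target below 0.0045 m and value of joint dial_press below 0.0015 m), for 0.3 s.
At the end, for the whole second after the job is handed in: The comb rests, released, in the dryer's front lane (its origin within the lane) with both ends' tops below the tray's rim; the dial's pointer is within 4.5 mm (about 8 degrees) of its place at the blue mark and the dial is up to within 1.5 mm; the slicker brush still lies in the back lane (all of step 1 and all of step 2 and z of slicker in the frame of dryer below 0.06 m); the robot touches nothing.
It fails at once if slicker moved more than 25 mm (distance of slicker from where it was at the start of the episode above 0.025 m).
It fails at once if curry brush moved more than 25 mm (distance of curry_brush from where it was at the start of the episode above 0.025 m).
It fails at once if treat jar moved more than 25 mm (distance of treat_jar from where it was at the start of the episode above 0.025 m).
It fails at once if spray bottle moved more than 25 mm (distance of spray_bottle from where it was at the start of the episode above 0.025 m).
It fails at once if the comb dropped or thrown (falls free faster than 0.9 m/s, a drop of 40 mm) (linear speed of comb above 0.9 m/s and contact force between the fingers and comb below 0.1 N).
It also fails if it takes over 67 s, if anything falls off the work surface, if the arm or the gripper's body presses on something with over 40 N, if the wrist force passes 120 N, or if a joint passes its speed limit or range.

### The arm

A 6-joint arm with a two-finger parallel gripper is mounted at the origin on the work surface. World frame = base frame: x ahead of the robot, y to its left, z up, the work surface at z = 0. Lengths are in m, angles in rad, forces in N, time in s.
With the tool pointing down it reaches from about 0.35 to 0.975 m from the base axis. Payload 4.9 kg.
Tool frame: the origin (TCP) lies midway between the tips of the shut fingers; the grasp point (between the pads) lies 19 mm behind it (manip.hold_point_z is the distance from the TCP to the grasp point, in m); z points along the fingers, y is the line along which they close (so a half turn about z gives the same grasp; the last joint's range is limited). The gripper opens to 85 mm and grips with 20 to 120 N. Pads are 22 mm wide; open, the fingers measure 114 mm over their backs; the gripper's body (76 mm by 85 mm) begins 54 mm behind the grasp point. The pads swing forward as they close: fully open they stand 13 mm farther back than shut.
Start: joints at [1.214, 0.053, 1.613, -0, 1.476, -0.119], TCP at [0.147, 0.607, 0.192] pointing down, gripper open.
Joint ranges: [-3.01, 3.01], [-1.01, 2.22], [0.06, 2.58], [-1.02, 4.17], [0.09, 2.62], [-3.14, 3.14]. Speed limits (rad/s): [2.57, 2.57, 3.14, 3.14, 3.14, 3.14].

### API

Orientations are given as a unit quaternion [w, x, y, z].
In Python, from plant import manip gives the robot as it stands. The module is installed in compiled form; this text tells all that it offers.
- The arm moves only by the shell command python3 -m jog 'ROWS' [OPENING]. ROWS is JSON, one flat list of numbers, 6 for each row, row after row: the shift along the tool's x, y, z in units of 0.1 m (1.0 is 0.1 m), then the turn, a rotation vector about the tool's x, y, z in units of 180 degrees (1.0 is 180 degrees). A call has 1 to 8 rows; each row is the pose to reach, as a shift and turn from the pose commanded when the call began, along the tool's axes at that moment, turning the shorter way round; what a row does not reach only later rows make up. A row lasts 1/8 s, in which the tool goes at most 62.5 mm and 10.7 degrees, less where a joint would pass 70% of its speed; a pose out of reach is approached as far as the arm can. A call with a number of a shift or a turn outside -1 to 1 is refused whole. A call with a gripper value outside its range is refused whole. OPENING is the finger opening in mm, from 0 to 85.4, set as the call begins (- or left out, the last holds). The fingers move at their own pace and stop on an object; the grip force is fixed at half the most. Time passes only in rows, so rows that repeat a pose let the fingers close. It gives the time, the measured TCP pose, the force, the opening and the grip force at its end, in the units of the state.
- manip.state(): the state, without advancing time (a new reading comes with each control period).
- manip.grab_frame(name): name is "scene" or "top" or "wrist"; returns a dict with "img" (420x560x3 uint8, blue, green, red), "z_map" (420x560 float32, m along the optical axis (not along the pixel's ray), 0 where there is no reading), "fx", "fy", "cx", "cy" (pixels), "distortion" ([k1, k2, p1, p2, k3] as OpenCV has them; the pictures are not rectified), "xyz" and "attitude" of the camera in the world; the wrist camera has in their place "T_tool_cam" (4x4, takes a point from camera to tool coordinates, whose origin is the TCP and whose axes are the flange's). Camera axes: x right, y up, looking along -z (the intrinsics and any distortion apply to the point x, -y, -z); pixel columns grow to the right and rows downward; lengths in m; the calibration is good to about 2 mm. A picture is of the moment at which its call begins: read the wrist's pose just before it.
- manip.job_done(): hands the job in; it is judged then, once.
The state is a dict: "time": time; "joint_pos": joint angles; "joint_vel": joint speeds; "joint_efforts": joint torques, N m; "tool_pos": TCP position; "tool_rot": TCP orientation; "contact_force": force on the tool from outside, world axes, zero at the start; "ft_torque": the same for the moment, N m; "gripper_width": opening from 0.0 (shut) to 1.0 (fully open); "grasp_force": force on a finger pad.
Only numpy, scipy, OpenCV 4.12 (cv2) and the standard library are available. Lean on these libraries where they do the work, as an engineer would, in place of code of your own. Each camera call takes 0.05 s, during which the arm holds its last target. There are 200 camera calls.

## Working session

There is one attempt and no reset: what is moved stays moved. The work goes in short steps, Python scripts to look and compute and a shell command to move; the robot and the scene stay as the last step left them, time stands still between calls to the robot, and variables do not carry over. Pictures are saved under pics/ and viewed, at most 10 in all, crops included, and the job is handed in when it is done.

```bash
mkdir -p pics
cat > h.py <<'E'
import numpy as np, cv2, json
from scipy.spatial.transform import Rotation as R
from plant import manip
def rot(q): return R.from_quat([q[1],q[2],q[3],q[0]])
def grab(n):
    s=manip.state(); f=manip.grab_frame(n)
    if n=="wrist":
        T=np.array(f["T_tool_cam"]); Rt=rot(s["tool_rot"]).as_matrix()
        f["R"]=Rt@T[:3,:3]; f["p"]=Rt@T[:3,3]+np.array(s["tool_pos"])
    else:
        a=np.array(f["attitude"]); f["R"]=a if a.shape==(3,3) else rot(a).as_matrix(); f["p"]=np.array(f["xyz"])
    f["K"]=np.array([[f["fx"],0,f["cx"]],[0,f["fy"],f["cy"]],[0,0,1]]); f["D"]=np.array(f["distortion"],float)
    return f
def rays(f,uv):
    u=cv2.undistortPoints(np.array(uv,float).reshape(-1,1,2),f["K"],f["D"]).reshape(-1,2)
    return np.c_[u[:,0],-u[:,1],-np.ones(len(u))]
def plane(f,uv,z):
    d=rays(f,uv)@f["R"].T; return f["p"]+d*((z-f["p"][2])/d[:,2])[:,None]
def depth(f,uv):
    uv=np.array(uv).reshape(-1,2); z=np.array([f["z_map"][int(round(v)),int(round(u))] for u,v in uv])
    return f["p"]+(rays(f,uv)*z[:,None])@f["R"].T
def proj(f,P):
    c=(np.array(P).reshape(-1,3)-f["p"])@f["R"]; c=c*[1,-1,-1]
    return cv2.projectPoints(c,np.zeros(3),np.zeros(3),f["K"],f["D"])[0].reshape(-1,2)
E
python3 - <<'E'
from h import *
for n in ("top","scene"):
    f=grab(n); cv2.imwrite(f"pics/{n}0.png",f["img"]); np.savez(f"{n}0.npz",**{k:f[k] for k in("img","z_map","R","p","K","D")}); print(n,f["p"],f["R"].round(3).tolist(),f["fx"],f["D"])
E
```

```text
top [0.2952196  0.02657636 1.10788705] [[0.006, 0.981, -0.193], [-1.0, 0.01, 0.019], [0.021, 0.193, 0.981]] 406.75302084306827 [0.0074101 0.        0.        0.        0.       ]
scene [ 1.0741962  -0.06386874  1.03089003] [[0.175, -0.85, 0.497], [0.985, 0.154, -0.083], [-0.006, 0.504, 0.864]] 410.7037232732942 [0.03617059 0.         0.         0.         0.        ]
```

View pics/top0.png

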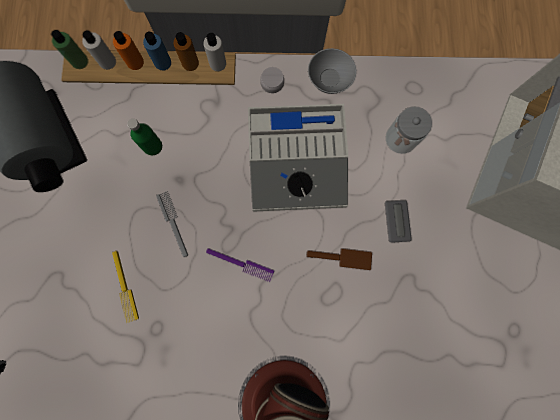

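View pics/scene0.png

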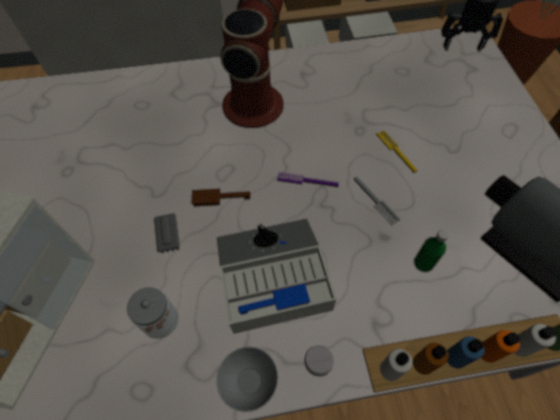

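Candidates for the comb in the top view are the steel one (172,224), the purple one (240,264) and the yellow one (125,285). I choose the grey steel one. The dryer is at (299,160), with its dial at (300,184) and the blue mark at (284,175). The pointer faces lower right. The blue slicker is at (300,120).

Run:
```python
from h import *
ld=lambda n:dict(np.load(n+"0.npz"))
f=ld("top")
vv,uu=np.mgrid[:420,:560]
uv=np.c_[uu.ravel(),vv.ravel()]
P=(f["p"]+(rays(f,uv)*f["z_map"].ravel()[:,None])@f["R"].T).reshape(420,560,3)
# comb
hsv=cv2.cvtColor(f["img"],cv2.COLOR_BGR2HSV)
g=hsv[185:262,150:195]
lab=f["img"].astype(int)
print("table z",np.median(P[262:300,180:200,2]), P[262:300,180:200,2].std())
sub=P[185:262,150:195,2]; print("comb z pct",np.percentile(sub,[5,50,95,99]))
bg=cv2.medianBlur(f["img"],41).astype(int)
m=(np.abs(lab-bg).sum(2)>60).astype(np.uint8); mm=np.zeros_like(m); mm[185:262,150:195]=m[185:262,150:195]
n,l,st,c=cv2.connectedComponentsWithStats(cv2.morphologyEx(mm,cv2.MORPH_CLOSE,np.ones((5,5))))
k=1+np.argmax(st[1:,4]); ys,xs=np.where(l==k)
Q=plane(f,np.c_[xs,ys],0.009)[:,:2]
r=cv2.minAreaRect(Q.astype(np.float32)*1000); print("comb",r,cv2.boxPoints(r).round(0).tolist())
# dryer rim
m=(P[...,2]>0.078)&(P[...,2]<0.092)&(uu>240)&(uu<360)&(vv>95)&(vv<215)
q=P[m][:,:2]; r=cv2.minAreaRect(q.astype(np.float32)*1000); print("rim",r,cv2.boxPoints(r).round(0).tolist(),m.sum())
m=(P[...,2]>0.03)&(P[...,2]<0.1)&(uu>240)&(uu<360)&(vv>95)&(vv<215)
q=P[m][:,:2]; r=cv2.minAreaRect(q.astype(np.float32)*1000); print("body",r,cv2.boxPoints(r).round(0).tolist(),m.sum())
# blue mark
b=(hsv[...,0]>95)&(hsv[...,0]<130)&(hsv[...,1]>120); b[:160]=0;b[:,:270]=0;b[200:]=0;b[:,320:]=0
ys,xs=np.where(b); print("mark",xs.mean(),ys.mean(),len(xs), P[b].mean(0))
a=cv2.resize(f["img"][95:220,240:360],None,fx=4,fy=4,interpolation=cv2.INTER_CUBIC)
d=cv2.resize(f["img"][180:265,145:215],None,fx=4,fy=4,interpolation=cv2.INTER_CUBIC)
o=np.zeros((500,780,3),np.uint8); o[:,:480]=a; o[:340,490:770]=d
cv2.imwrite("pics/crop1.png",o)
```

```text
table z -0.0002211179257933793 0.06951345800681683
comb z pct [-0.0036124   0.00015051  0.01001533  0.01372254]
comb ((455.35919189453125, 302.9493103027344), (190.54872131347656, 35.71598815917969), 22.190265655517578) [[360.0, 284.0], [374.0, 250.0], [550.0, 322.0], [537.0, 355.0]]
rim ((647.4033203125, -33.124908447265625), (249.55722045898438, 260.54193115234375), 3.00173282623291) [[516.0, 90.0], [530.0, -170.0], [779.0, -157.0], [765.0, 104.0]] 1201
body ((637.1795654296875, -33.66102600097656), (270.0328674316406, 260.54193115234375), 3.001732110977173) [[496.0, 89.0], [509.0, -171.0], [779.0, -157.0], [765.0, 104.0]] 9673
mark 283.53846153846155 175.19230769230768 26 [0.57965722 0.0044592  0.06655124]
```

View pics/crop1.png

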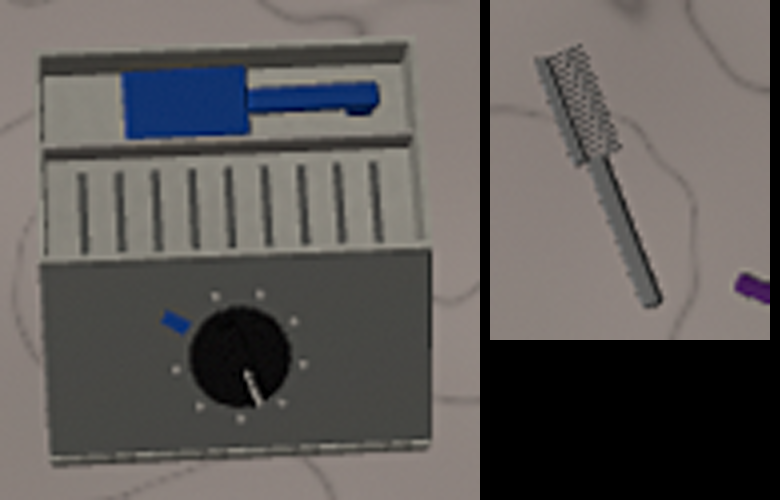

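The crop shows the steel comb with its head up and to the left, and its handle end at lower right. The dryer's front lane is empty, with slots in its floor. The pointer lies between the dots at about 205°, so the dial may be caught between positions. Sizes agree: comb 190×36, body 270×260.

```bash
cat >> h.py <<'E'
TH=np.radians(3.0); O=np.array([.6222,-.0344,0]); RD=R.from_euler('z',TH)
def dry(p): return O+RD.apply(p)
def go(p,zax,yax):
    """shift/turn in jog units to TCP p, tool z=zax, closing line +-yax (nearest)"""
    s=manip.state(); Rc=rot(s["tool_rot"]); z=np.array(zax,float); z/=np.linalg.norm(z)
    y=np.array(yax,float); y-=z*(y@z); y/=np.linalg.norm(y)
    for sg in (1,-1):
        Y=sg*y; Rt=R.from_matrix(np.c_[np.cross(Y,z),Y,z]); rv=(Rc.inv()*Rt).as_rotvec()
        d=Rc.inv().apply(np.array(p)-s["tool_pos"])
        print("shift",(d*10).round(4).tolist(),"turn",(rv/np.pi).round(4).tolist(),"deg",np.degrees(np.linalg.norm(rv)).round(1))
E
python3 - <<'E'
from h import *
s=manip.state(); print(s["time"],s["tool_pos"],rot(s["tool_rot"]).as_matrix().round(3).tolist(),s["joint_pos"],s["gripper_width"],s["contact_force"])
a=np.radians(22.05); ya=[-np.sin(a),np.cos(a),0]
go([.441,.298,.09],[0,0,-1],ya)
E
```

```text
0.1 [0.14701072 0.6068013  0.1909642 ] [[-0.972, 0.236, -0.001], [0.236, 0.972, -0.002], [0.0, -0.002, -1.0]] [ 1.21397889e+00  5.33045186e-02  1.61417903e+00  3.15091968e-06
  1.47599288e+00 -1.18982331e-01] 1.0014157946035438 [-0.19114363  0.48378738 -0.51434957]
shift [-3.5849, -2.3066, 1.0131] turn [-0.0006, -0.0003, -0.1982] deg 35.7
shift [-3.5849, -2.3066, 1.0131] turn [-0.0003, 0.0007, 0.8018] deg 144.3
```

```bash
python3 -m jog '[-0.45,-0.29,0.05,0,0,0,-0.9,-0.58,0.1,0,0,0]' 45; python3 -m jog '[-0.45,-0.29,0.05,0,0,0,-0.9,-0.58,0.1,0,0,0]'; python3 -m jog '[-0.45,-0.29,0.05,0,0,0,-0.9,-0.58,0.1,0,0,0]'; python3 -m jog '[-0.45,-0.29,0.05,0,0,-0.05,-0.885,-0.567,0.1,0,0,-0.1,-0.885,-0.567,0.1,0,0,-0.15,-0.885,-0.567,0.1,0,0,-0.198,-0.885,-0.567,0.1,0,0,-0.198]'
python3 - <<'E'
from h import *
f=grab("wrist"); cv2.imwrite("pics/w1.png",f["img"]); s=manip.state(); print(s["time"],s["tool_pos"],s["gripper_width"],s["joint_pos"].round(2))
np.savez("w1.npz",**{k:f[k] for k in("img","z_map","R","p","K","D")})
a=np.radians(22.05); ya=[-np.sin(a),np.cos(a),0]
go([.441,.298,.09],[0,0,-1],ya)
print(proj(f,[[.441,.298,.006],[.367,.267,.012],[.543,.338,.008]]))
E
```

```text
time: 0.35
tool_pos: [0.2213, 0.5288, 0.1813]
tool_rot: [-0.0, 0.118, 0.993, -0.0]
contact_force: [1.4, 1.0, 0.1]
gripper_width: 0.603
grasp_force: 0.0
time: 0.6
tool_pos: [0.2955, 0.4507, 0.1714]
tool_rot: [-0.0, 0.118, 0.993, -0.0]
contact_force: [-1.2, 0.1, -0.5]
gripper_width: 0.528
grasp_force: 0.0
time: 0.85
tool_pos: [0.3693, 0.3731, 0.1615]
tool_rot: [-0.0, 0.119, 0.993, -0.0]
contact_force: [0.8, 0.4, -0.7]
gripper_width: 0.522
grasp_force: 0.0
time: 1.48
tool_pos: [0.4411, 0.2984, 0.1516]
tool_rot: [-0.0, -0.19, 0.982, -0.0]
contact_force: [-0.3, 0.7, 0.4]
gripper_width: 0.53
grasp_force: 0.0
1.525 [0.44102451 0.29855769 0.15166056] 0.5301909557987139 [ 0.46 -0.14  1.87 -0.    1.41 -1.5 ]
shift [0.0018, -0.005, 0.6166] turn [-0.0, -0.0003, -0.001] deg 0.2
shift [0.0018, -0.005, 0.6166] turn [-0.0004, 0.0, 0.999] deg 179.8
[[278.34005139 185.75228306]
 [277.18706341 108.83415269]
 [277.53894546 276.93090299]]
```

View pics/w1.png

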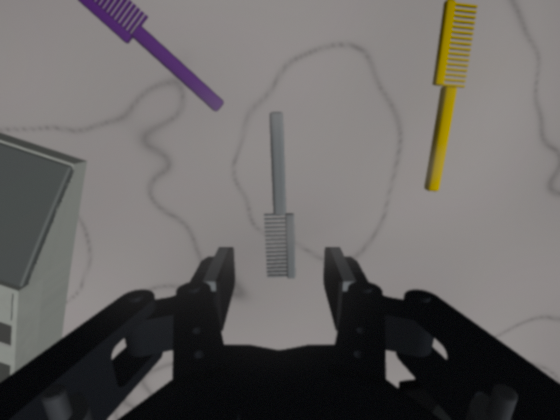

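The wrist view shows the steel comb from (276,112) to (280,275). The grip point projects onto its handle at (278,186), so the choice and the position are confirmed. I'll descend and grip.

```bash
python3 -m jog '[0,0,0.4,0,0,0,0,0,0.8,0,0,0]'; python3 -m jog '[0,0,0.3,0,0,0,0,0,0.55,0,0,0,0,0,0.68,0,0,0,0,0,0.68,0,0,0]'; python3 -m jog '[0,0,0,0,0,0,0,0,0,0,0,0,0,0,0,0,0,0,0,0,0,0,0,0,0,0,0,0,0,0]' 0;  python3 -m jog '[0,0,-0.1,0,0,0,0,0,-0.3,0,0,0,0,0,-0.6,0,0,0]'; python3 -m jog '[0,0,-0.5,0,0,0,0,0,-0.95,0,0,0,0,0,-0.95,0,0,0]'
python3 - <<'E'
from h import *
s=manip.state();print(s["tool_pos"],s["joint_pos"].round(2))
# comb x axis -> dryer +-y ; tool y -> dryer x ; TCP so that comb origin at lane centre
for sg in (1,-1):
    cx=RD.apply([0,sg,0]); p=dry([.044,0,0])-.015*cx; p[2]=.21
    print(sg,p); go(p,[0,0,-1],RD.apply([1,0,0]))
E
```

```text
time: 1.78
tool_pos: [0.4416, 0.2992, 0.0718]
tool_rot: [0.001, -0.19, 0.982, 0.0]
contact_force: [0.1, 0.3, 0.3]
gripper_width: 0.528
grasp_force: 0.0
time: 2.28
tool_pos: [0.4405, 0.2985, 0.0033]
tool_rot: [-0.001, -0.191, 0.982, -0.0]
contact_force: [-0.0, 0.3, 0.2]
gripper_width: 0.524
grasp_force: 0.0
time: 2.9
tool_pos: [0.4413, 0.2988, 0.0042]
tool_rot: [0.0, -0.191, 0.982, 0.0]
contact_force: [0.2, 0.6, -0.1]
gripper_width: -0.001
grasp_force: 0.0
time: 3.28
tool_pos: [0.4406, 0.2984, 0.0644]
tool_rot: [-0.001, -0.191, 0.982, -0.0]
contact_force: [0.2, 0.8, 0.4]
gripper_width: 0.004
grasp_force: 0.0
time: 3.65
tool_pos: [0.4443, 0.3002, 0.1653]
tool_rot: [0.005, -0.191, 0.982, 0.001]
contact_force: [0.7, 0.8, 0.1]
gripper_width: -0.005
grasp_force: 0.0
[0.44430548 0.3002362  0.16533483] [ 0.46 -0.15  1.85 -0.    1.43 -1.5 ]
1 [ 0.66692474 -0.04707666  0.21      ]
shift [-0.7665, -4.0541, -0.4417] turn [0.0033, 0.002, 0.6056] deg 109.0
shift [-0.7665, -4.0541, -0.4417] turn [-0.0019, 0.003, -0.3944] deg 71.0
-1 [ 0.66535466 -0.01711777  0.21      ]
shift [-0.8643, -3.7704, -0.4404] turn [0.0033, 0.002, 0.6056] deg 109.0
shift [-0.8643, -3.7704, -0.4404] turn [-0.0019, 0.003, -0.3944] deg 71.0
```

Run:
```python
from h import *
f=grab("wrist"); cv2.imwrite("pics/w2.png",f["img"])
np.savez("w2.npz",**{k:f[k] for k in("img","z_map","R","p","K","D")})
print(proj(f,[[.441,.298,.006],[.367,.267,.012],[.543,.338,.008]]))
```

```text
[[277.81286919 178.47302005]
 [276.82700321 103.88366605]
 [276.88875637 266.94393843]]
```

View pics/w2.png

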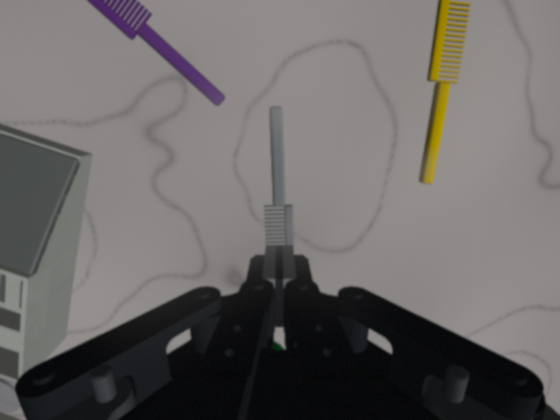

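The comb hasn't moved and the closed fingertips are empty at (280,262), so they closed clear of the comb. I'll check the tool height against depth.

Run:
```python
from h import *
f=dict(np.load("w2.npz")); s=manip.state(); Rc=rot(s["tool_rot"]); tp=np.array(s["tool_pos"])
for d in (0,-.019,-.03): print("tool z",d,proj(f,tp+Rc.apply([0,0,d])))
for uv in ([350,220],[200,200],[278,180],[277,120],[280,258],[268,262],[292,262],[280,270],[278,245],[255,262]): print(uv,depth(f,[uv]).round(4),f["z_map"][uv[1],uv[0]])
print(f["R"].round(3),f["p"]-tp)
```

```text
tool z 0 [[278.20910599 228.56256749]]
tool z -0.019 [[278.14366266 239.78642454]]
tool z -0.03 [[278.09935164 247.39320103]]
[350, 220] [[ 4.564e-01  3.976e-01 -3.000e-04]] 0.3663139
[200, 200] [[0.4997 0.2234 0.0013]] 0.35762015
[278, 180] [[0.4413 0.2984 0.0126]] 0.33948883
[277, 120] [[0.3821 0.2733 0.0118]] 0.32196298
[280, 258] [[0.4336 0.2967 0.2247]] 0.13381594
[268, 262] [[0.4358 0.2921 0.2279]] 0.13086374
[292, 262] [[0.432  0.3016 0.2278]] 0.13099772
[280, 270] [[0.4337 0.2967 0.2354]] 0.1235558
[278, 245] [[0.4345 0.2961 0.209 ]] 0.14901498
[255, 262] [[0.442  0.2878 0.2196]] 0.13997352
[[-0.376 -0.889 -0.262]
 [ 0.927 -0.36  -0.106]
 [ 0.    -0.283  0.959]] [-0.06368424 -0.02543829  0.18458047]
```

Run:
```python
from h import *
f=dict(np.load("w2.npz")); s=manip.state(); tp=np.array(s["tool_pos"]); Rc=rot(s["tool_rot"])
print(manip.hold_point_z, [a for a in dir(manip) if a[0]!='_'])
for r in range(205,300,6):
    print(r,[(Rc.inv().apply(depth(f,[[c,r]])[0]-tp)*1000).round(0).tolist() for c in (270,279,288)])
f=dict(np.load("w1.npz")); tp=np.array([0.44102451,0.29855769,0.15166056])
for r in range(240,300,10):
    print(r,[(Rc.inv().apply(depth(f,[[c,r]])[0]-tp)*1000).round(0).tolist() for c in (222,228,332,338)])
```

```text
0.0187 ['IKError', 'grab_frame', 'hold_point_z', 'job_done', 'state']
205 [[-30.0, -10.0, 163.0], [-26.0, 1.0, 150.0], [-29.0, 11.0, 158.0]]
211 [[-36.0, -10.0, 158.0], [-36.0, 1.0, 159.0], [-35.0, 11.0, 153.0]]
217 [[-45.0, -10.0, 163.0], [-45.0, 1.0, 163.0], [-42.0, 11.0, 153.0]]
223 [[-51.0, -10.0, 158.0], [-51.0, 1.0, 158.0], [-49.0, 11.0, 153.0]]
229 [[-60.0, -10.0, 162.0], [-60.0, 1.0, 162.0], [-57.0, 11.0, 155.0]]
235 [[-66.0, -10.0, 158.0], [-67.0, 1.0, 160.0], [-64.0, 11.0, 154.0]]
241 [[-75.0, -10.0, 162.0], [-75.0, 1.0, 162.0], [-71.0, 11.0, 153.0]]
247 [[9.0, -4.0, -50.0], [9.0, 0.0, -50.0], [9.0, 5.0, -50.0]]
253 [[9.0, -4.0, -57.0], [10.0, 0.0, -58.0], [9.0, 5.0, -56.0]]
259 [[9.0, -3.0, -63.0], [9.0, 0.0, -63.0], [9.0, 4.0, -63.0]]
265 [[9.0, -3.0, -70.0], [8.0, 0.0, -68.0], [9.0, 4.0, -68.0]]
271 [[9.0, -3.0, -74.0], [9.0, 0.0, -74.0], [9.0, 4.0, -75.0]]
277 [[9.0, -3.0, -79.0], [9.0, 0.0, -78.0], [10.0, 4.0, -80.0]]
283 [[10.0, -3.0, -86.0], [7.0, 0.0, -80.0], [10.0, 4.0, -86.0]]
289 [[10.0, -3.0, -90.0], [5.0, 0.0, -81.0], [10.0, 4.0, -90.0]]
295 [[9.0, -3.0, -92.0], [2.0, 0.0, -80.0], [10.0, 4.0, -93.0]]
240 [[-65.0, -67.0, 152.0], [-65.0, -60.0, 152.0], [-65.0, 62.0, 152.0], [-65.0, 69.0, 152.0]]
250 [[10.0, -27.0, -50.0], [10.0, -24.0, -50.0], [10.0, 25.0, -51.0], [10.0, 28.0, -50.0]]
260 [[10.0, -25.0, -60.0], [8.0, -23.0, -58.0], [10.0, 23.0, -60.0], [10.0, 26.0, -61.0]]
270 [[10.0, -23.0, -70.0], [6.0, -22.0, -62.0], [8.0, 23.0, -66.0], [10.0, 24.0, -70.0]]
280 [[8.0, -22.0, -75.0], [1.0, -22.0, -62.0], [3.0, 23.0, -65.0], [10.0, 23.0, -79.0]]
290 [[4.0, -22.0, -76.0], [-3.0, -22.0, -64.0], [-1.0, 23.0, -68.0], [6.0, 23.0, -80.0]]
```

Depth puts the real fingertips about 47 mm short of the reported TCP (tool z ≈ -47), so the fingers closed well above the comb. I'll allow for this and descend further, watching the contact force.

```bash
python3 -m jog '[0,0,0.5,0,0,0,0,0,0.95,0,0,0]' 40 | head -2; python3 -m jog '[0,0,0.5,0,0,0,0,0,0.85,0,0,0,0,0,0.85,0,0,0,0,0,0.85,0,0,0]'
python3 - <<'E'
from h import *
f=grab("wrist"); s=manip.state(); Rc=rot(s["tool_rot"]); tp=np.array(s["tool_pos"])
print(tp,s["contact_force"],s["gripper_width"])
Z=f["z_map"]
for c in range(200,360,8):
    col=Z[:,c]; r=np.where((col>0.05)&(col<0.17))[0]
    if len(r): print(c,r[0],(Rc.inv().apply(depth(f,[[c,r[0]+1]])[0]-tp)*1000).round(0).tolist(), end=';')
go([.441,.298,-.043],[0,0,-1],[-np.sin(.385),np.cos(.385),0])
E
```

```text
time: 3.95
tool_pos: [0.4403, 0.2983, 0.0618]
time: 4.45
tool_pos: [0.4417, 0.2989, -0.0202]
tool_rot: [0.0, -0.191, 0.982, 0.0]
contact_force: [-0.2, 0.5, -0.2]
gripper_width: 0.466
grasp_force: 0.0
[ 0.4425117   0.29934378 -0.01923366] [-0.06375474 -0.03731801  0.92545413] 0.46967458130016865
200 0 [125.0, -37.0, -20.0];208 0 [125.0, -33.0, -20.0];216 0 [125.0, -29.0, -20.0];224 0 [125.0, -26.0, -20.0];232 0 [125.0, -22.0, -21.0];240 0 [125.0, -18.0, -20.0];248 0 [125.0, -14.0, -20.0];256 0 [125.0, -11.0, -20.0];264 0 [125.0, -7.0, -18.0];272 0 [125.0, -3.0, -20.0];280 0 [125.0, 1.0, -20.0];288 0 [125.0, 4.0, -18.0];296 1 [124.0, 8.0, -19.0];304 0 [125.0, 12.0, -19.0];312 0 [125.0, 16.0, -20.0];320 0 [125.0, 20.0, -19.0];328 0 [125.0, 23.0, -19.0];336 0 [125.0, 27.0, -20.0];344 0 [125.0, 31.0, -19.0];352 0 [125.0, 35.0, -20.0];shift [0.0197, -0.0068, 0.2376] turn [0.0001, 0.0008, -0.0002] deg 0.2
shift [0.0197, -0.0068, 0.2376] turn [0.0013, -0.0001, 0.9998] deg 180.0
```

```bash
python3 -m jog '[0,0,0.1,0,0,0,0,0,0.17,0,0,0,0,0,0.2,0,0,0,0,0,0.2,0,0,0]' | sed -n '2p;4,5p'; python3 -m jog '[0,0,0.03,0,0,0,0,0,0.03,0,0,0]'| sed -n '2p;4,5p'
```

```text
tool_pos: [0.4413, 0.2987, -0.0407]
contact_force: [-1.8, -0.3, 2.5]
gripper_width: 0.469
tool_pos: [0.4412, 0.2987, -0.0408]
contact_force: [-11.0, -7.5, 23.6]
gripper_width: 0.469
```

```bash
python3 -m jog '[0,0,-0.065,0,0,0,0,0,-0.065,0,0,0]'| sed -n '2p;4,5p';python3 -m jog '[0,0,0,0,0,0,0,0,0,0,0,0,0,0,0,0,0,0,0,0,0,0,0,0,0,0,0,0,0,0]' 0| sed -n '2p;4,6p'
```

```text
tool_pos: [0.4418, 0.299, -0.037]
contact_force: [-0.2, 0.3, 0.3]
gripper_width: 0.47
tool_pos: [0.441, 0.2986, -0.0377]
contact_force: [-0.4, 0.5, -1.5]
gripper_width: 0.139
grasp_force: 60.6
```

Gripped. Now I'll lift and look at how the comb sits.

```bash
python3 -m jog '[0,0,-0.1,0,0,0,0,0,-0.4,0,0,0,0,0,-0.8,0,0,0,0,0,-1,0,0,0]'| sed -n '2p;5,6p';python3 -m jog '[0,0,-0.5,0,0,0,0,0,-0.97,0,0,0]' | sed -n '2p';  python3 - <<'E'
from h import *
f=grab("wrist"); cv2.imwrite("pics/w3.png",f["img"]); s=manip.state();Rc=rot(s["tool_rot"]);print(s["tool_pos"],s["joint_pos"].round(2),s["gripper_width"],s["grasp_force"])
np.savez("w3.npz",**{k:f[k] for k in("img","z_map","R","p","K","D")})
for r in range(40,240,15): 
    print(r,[(Rc.inv().apply(depth(f,[[c,r]])[0]-np.array(s["tool_pos"]))*1000).round(0).tolist() for c in (274,279,284)])
for sg in (1,-1):
    cx=RD.apply([0,sg,0]); p=dry([.044,0,0])-.015*cx; p[2]=.17
    print(sg,p); go(p,[0,0,-1],RD.apply([1,0,0]))
E
```

```text
tool_pos: [0.4427, 0.2994, 0.066]
gripper_width: 0.14
grasp_force: 60.6
tool_pos: [0.441, 0.2986, 0.1615]
[0.44477591 0.30056245 0.16979141] [ 0.46 -0.15  1.85  0.    1.43 -1.5 ] 0.14106130052092458 60.634013414382935
40 [[156.0, -5.0, 167.0], [156.0, -0.0, 169.0], [156.0, 5.0, 168.0]]
55 [[141.0, -5.0, 167.0], [142.0, -0.0, 169.0], [141.0, 5.0, 168.0]]
70 [[127.0, -5.0, 167.0], [127.0, -0.0, 168.0], [127.0, 5.0, 168.0]]
85 [[112.0, -6.0, 168.0], [112.0, -0.0, 168.0], [112.0, 5.0, 169.0]]
100 [[81.0, -2.0, -41.0], [81.0, -0.0, -42.0], [81.0, 2.0, -42.0]]
115 [[75.0, -2.0, -42.0], [75.0, -0.0, -42.0], [75.0, 2.0, -44.0]]
130 [[69.0, -2.0, -43.0], [69.0, -0.0, -43.0], [69.0, 2.0, -44.0]]
145 [[62.0, -2.0, -43.0], [62.0, -0.0, -43.0], [62.0, 2.0, -43.0]]
160 [[56.0, -2.0, -44.0], [56.0, -0.0, -43.0], [56.0, 2.0, -43.0]]
175 [[49.0, -2.0, -43.0], [50.0, -0.0, -43.0], [49.0, 2.0, -42.0]]
190 [[43.0, -2.0, -42.0], [43.0, -0.0, -43.0], [43.0, 2.0, -43.0]]
205 [[36.0, -2.0, -42.0], [36.0, -0.0, -42.0], [36.0, 2.0, -42.0]]
220 [[29.0, -2.0, -42.0], [28.0, -0.0, -41.0], [29.0, 2.0, -42.0]]
235 [[22.0, -2.0, -43.0], [22.0, -0.0, -42.0], [21.0, 2.0, -42.0]]
1 [ 0.66692474 -0.04707666  0.17      ]
shift [-0.7557, -4.0558, 0.0036] turn [0.004, 0.0024, 0.6057] deg 109.0
shift [-0.7557, -4.0558, 0.0036] turn [-0.0022, 0.0036, -0.3943] deg 71.0
-1 [ 0.66535466 -0.01711777  0.17      ]
shift [-0.8535, -3.7722, 0.0051] turn [0.004, 0.0024, 0.6057] deg 109.0
shift [-0.8535, -3.7722, 0.0051] turn [-0.0022, 0.0036, -0.3943] deg 71.0
```

View pics/w3.png

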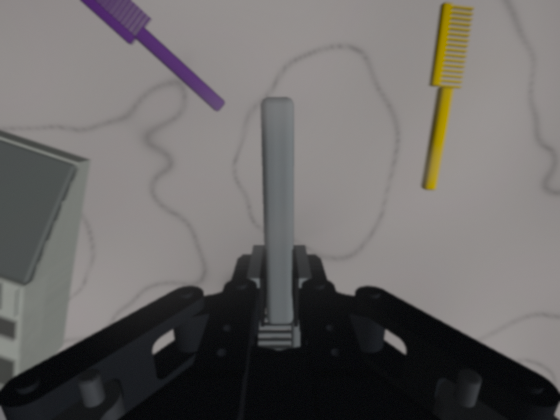

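The comb is held level, with its tail at (278,100) and its head towards the gripper. I'll carry it over the lane with the +109° turn, which keeps joint 6 in range.

```bash
python3 -m jog '[-0.1,-0.3,0,0,0,0,-0.21,-0.8,0,0,0,0,-0.21,-0.94,0,0,0,0]' | sed -n '2p';python3 -m jog '[-0.1,-0.47,0,0,0,0,-0.21,-0.94,0,0,0,0]' | sed -n '2p';python3 -m jog '[-0.1,-0.47,0,0,0,0,-0.21,-0.94,0,0,0,0]' | sed -n '2p';python3 -m jog '[-0.1,-0.47,0,0,0,0,-0.21,-0.94,0,0,0,0]' | sed -n '2p'; python3 -m jog '[0,0,0,0,0,0.05,0,0,0,0,0,0.1,0,0,0,0,0,0.15,0,0,0,0,0,0.2,0,0,0,0,0,0.25,0,0,0,0,0,0.3]' | sed -n '2p';  python3 -m jog '[0,0,0,0,0,0.05,0,0,0,0,0,0.1,0,0,0,0,0,0.15,0,0,0,0,0,0.2,0,0,0,0,0,0.25,0,0,0,0,0,0.305,0,0,0,0,0,0.305,0,0,0,0,0,0.305]';  python3 - <<'E'
from h import *
s=manip.state();print(s["time"],s["joint_pos"].round(2),s["contact_force"])
go(dry([.044,.015,.06]),[0,0,-1],RD.apply([1,0,0]))
# verify the lane from above with the scene camera depth
f=dict(np.load("top0.npz"))
for y in (-.06,.06):
  for x in (-.02,.002,.02,.044,.07,.085,.1,.148): 
    q=proj(f,[dry([x,y,.05])])[0]; print(x,y,((RD.inv().apply(depth(f,[q])-O))*1000).round(0).tolist())
E
```

```text
tool_pos: [0.497, 0.2177, 0.1601]
tool_pos: [0.5508, 0.1398, 0.1599]
tool_pos: [0.6058, 0.0602, 0.1598]
tool_pos: [0.6606, -0.019, 0.1597]
tool_pos: [0.6598, -0.0176, 0.1596]
time: 9.8
tool_pos: [0.66, -0.018, 0.1596]
tool_rot: [-0.0, 0.687, 0.727, 0.0]
contact_force: [0.1, 0.0, -1.1]
gripper_width: 0.142
grasp_force: 60.6
9.8 [-0.14  0.15  1.56  0.    1.43 -0.2 ] [ 0.07494416  0.01904744 -1.09145767]
shift [0.0056, 0.0544, 0.9962] turn [-0.0, -0.0001, 0.0015] deg 0.3
shift [0.0056, 0.0544, 0.9962] turn [0.0001, -0.0001, -0.9985] deg 179.7
-0.02 -0.06 [[-27.0, -57.0, 73.0]]
0.002 -0.06 [[-7.0, -56.0, 81.0]]
0.02 -0.06 [[20.0, -60.0, 50.0]]
0.044 -0.06 [[46.0, -61.0, 45.0]]
0.07 -0.06 [[70.0, -60.0, 49.0]]
0.085 -0.06 [[82.0, -59.0, 57.0]]
0.1 -0.06 [[100.0, -60.0, 51.0]]
0.148 -0.06 [[144.0, -59.0, 59.0]]
-0.02 0.06 [[-26.0, 60.0, 72.0]]
0.002 0.06 [[-7.0, 60.0, 79.0]]
0.02 0.06 [[20.0, 60.0, 49.0]]
0.044 0.06 [[44.0, 60.0, 50.0]]
0.07 0.06 [[70.0, 60.0, 51.0]]
0.085 0.06 [[83.0, 60.0, 55.0]]
0.1 0.06 [[89.0, 60.0, 77.0]]
0.148 0.06 [[144.0, 60.0, 60.0]]
```

```bash
python3 -m jog '[0,0.055,0.2,0,0,0,0,0.055,0.6,0,0,0,0,0.055,0.98,0,0,0,0,0.055,0.98,0,0,0]' | sed -n '2p;4p'; python3 -m jog '[0,0,0.2,0,0,0,0,0,0.35,0,0,0,0,0,0.38,0,0,0,0,0,0.38,0,0,0]' | sed -n '2p;4p'; python3 -m jog '[0,0,0.03,0,0,0,0,0,0.03,0,0,0]' | sed -n '2p;4p'; python3 -m jog '[0,0,0.03,0,0,0,0,0,0.03,0,0,0]' | sed -n '2p;4p'
```

```text
tool_pos: [0.6615, -0.0174, 0.0555]
contact_force: [-0.3, -0.5, -0.4]
tool_pos: [0.6658, -0.0181, 0.0238]
contact_force: [0.4, 0.3, -0.5]
tool_pos: [0.6658, -0.0181, 0.0209]
contact_force: [0.1, 0.2, -0.7]
tool_pos: [0.6653, -0.018, 0.0173]
contact_force: [-1.1, -0.6, -1.1]
```

```bash
python3 -m jog '[0,0,0.02,0,0,0,0,0,0.02,0,0,0]' | sed -n '2p;4p'; python3 -m jog '[0,0,0.015,0,0,0,0,0,0.015,0,0,0]' | sed -n '2p;4p'; python3 -m jog '[0,0,0.01,0,0,0,0,0,0.01,0,0,0]' | sed -n '2p;4p'
```

```text
tool_pos: [0.6654, -0.018, 0.0153]
contact_force: [-0.5, 0.4, -1.3]
tool_pos: [0.6655, -0.0181, 0.0139]
contact_force: [0.6, -0.3, -0.7]
tool_pos: [0.6655, -0.0181, 0.013]
contact_force: [0.1, -0.3, -0.3]
```

```bash
python3 -m jog '[0,0,0.01,0,0,0,0,0,0.01,0,0,0]' | sed -n '2p;4p'; python3 -m jog '[0,0,0.01,0,0,0,0,0,0.01,0,0,0]' | sed -n '2p;4p'
```

```text
tool_pos: [0.6657, -0.0181, 0.0123]
contact_force: [0.3, -0.7, -0.8]
tool_pos: [0.6657, -0.0181, 0.0123]
contact_force: [-2.7, 0.4, 3.9]
```

```bash
python3 -m jog '[0,0,0,0,0,0,0,0,0,0,0,0,0,0,0,0,0,0]' 28 | sed -n '2p;4,6p'; python3 -m jog '[0,0,-0.1,0,0,0,0,0,-0.4,0,0,0,0,0,-0.9,0,0,0]' | sed -n '2p;4p';  python3 -m jog '[0,0,-0.4,0,0,0,0,0,-0.8,0,0,0,0,0,-0.8,0,0,0]' | sed -n '2p;4p'
python3 - <<'E'
from h import *
f=grab("wrist"); g=grab("top"); o=np.zeros((420,800,3),np.uint8); o[:,:560]=f["img"]; o[:, 560:]=cv2.resize(g["img"][95:220,285:355],(240,420)); cv2.imwrite("pics/w4.png",o)
np.savez("w4.npz",**{k:f[k] for k in("img","z_map","R","p","K","D")})
s=manip.state(); print(s["time"],s["joint_pos"].round(2))
for x,y in ((.044,-.094),(.044,-.06),(.044,0),(.044,.06),(.044,.09)):
    q=proj(f,[dry([x,y,.06])])[0]
    if 0<q[0]<559 and 0<q[1]<419: print(q,(RD.inv().apply(depth(f,[q])-O)*1000).round(0).tolist())
    q=proj(g,[dry([x,y,.06])])[0]; print("top",(RD.inv().apply(depth(g,[q])-O)*1000).round(0).tolist())
E
```

```text
tool_pos: [0.6655, -0.0181, 0.0109]
contact_force: [0.6, -1.0, -0.1]
gripper_width: 0.325
grasp_force: 0.0
tool_pos: [0.6639, -0.0179, 0.1002]
contact_force: [0.5, 0.2, 0.1]
tool_pos: [0.6686, -0.0184, 0.1875]
contact_force: [-0.9, 0.4, 0.6]
13.775 [-0.14  0.15  1.52  0.    1.46 -0.19]
[273.97113326 282.97799054] [[44.0, -99.0, 51.0]]
top [[46.0, -95.0, 55.0]]
[273.91349708 255.54862469] [[44.0, -63.0, 53.0]]
top [[-126.0, 4.0, 545.0]]
[273.81621415 202.93615426] [[44.0, 1.0, 63.0]]
top [[-138.0, 39.0, 578.0]]
[273.72868715 144.70896308] [[44.0, 60.0, 63.0]]
top [[-137.0, 69.0, 577.0]]
[273.6906122  113.45502106] [[44.0, 90.0, 62.0]]
top [[-132.0, 84.0, 562.0]]
```

View pics/w4.png

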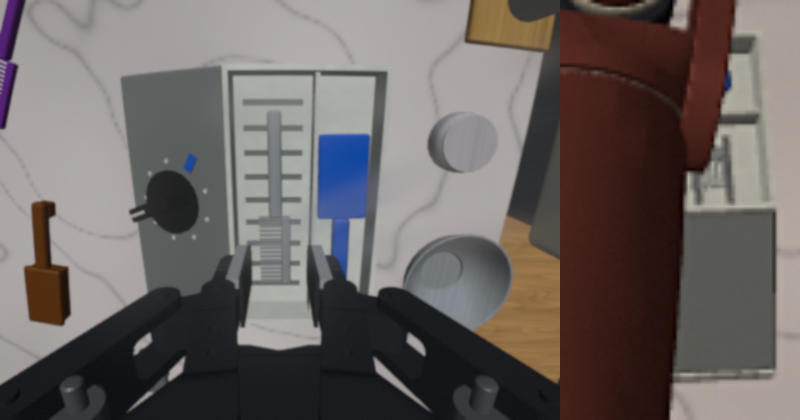

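The comb lies flat in the front lane, from (274,112) to (274,282), with tops at z ≈ 62 mm, below the rim. The slicker is undisturbed. Next I'll align the tool with the dial axis for a close look.

```bash
cat >> h.py <<'E'
c,s_=np.cos(np.radians(25)),np.sin(np.radians(25))
EX,EY,EZ=RD.apply([c,0,s_]),RD.apply([0,1,0]),RD.apply([-s_,0,c])
PAN=dry([-.060,0,.055])
def dial(h,r=0,a=0):  # point at height h over panel, radius r, angle a(deg)
    a=np.radians(a); return PAN+h*EZ+r*(np.cos(a)*EX+np.sin(a)*EY)
def gd(h,close_deg,off=(0,0)):  # TCP at h over panel
    a=np.radians(close_deg); go(dial(h)+off[0]*EX+off[1]*EY,-EZ,np.cos(a)*EX+np.sin(a)*EY)
E
python3 - <<'E'
from h import *
gd(.12,0); gd(.12,90)
E
```

```text
shift [-0.1369, -1.5518, 0.1791] turn [-0.1385, -0.0001, 0.0006] deg 24.9
shift [-0.1369, -1.5518, 0.1791] turn [0.0001, -0.2157, -0.9758] deg 179.9
shift [-0.1369, -1.5518, 0.1791] turn [-0.1085, -0.1086, -0.4908] deg 92.6
shift [-0.1369, -1.5518, 0.1791] turn [-0.1087, 0.1086, 0.492] deg 92.8
```

```bash
python3 -m jog '[-0.05,-0.4,0,0,0,0,-0.07,-0.8,0,0,0,0]' 60| sed -n '2p'; python3 -m jog '[-0.05,-0.4,0.05,-0.03,0,0,-0.07,-0.75,0.1,-0.08,0,0,-0.07,-0.75,0.18,-0.1385,0,0,-0.07,-0.75,0.18,-0.1385,0,0]' | sed -n '1,4p'
python3 - <<'E'
from h import *
gd(.12,0)
f=grab("wrist"); np.savez("w5.npz",**{k:f[k] for k in("img","z_map","R","p","K","D")})
im=f["img"].copy()
for a in range(60,420,40):
    for r in (.030,): cv2.circle(im,tuple(proj(f,[dial(.0135,r,a)])[0].astype(int).tolist()),2,(0,255,255) if a!=60 else (0,0,255),-1)
cv2.circle(im,tuple(proj(f,[dial(.0135)])[0].astype(int).tolist()),2,(0,255,0),-1)
cv2.circle(im,tuple(proj(f,[dial(0,.048,60)])[0].astype(int).tolist()),2,(0,255,0),-1)
cv2.imwrite("pics/w5.png",im)
E
```

```text
tool_pos: [0.584, -0.0294, 0.1784]
time: 14.52
tool_pos: [0.5055, -0.0393, 0.1551]
tool_rot: [0.144, 0.673, 0.709, 0.154]
contact_force: [-0.1, -0.3, 0.6]
shift [-0.0122, 0.0909, -0.0536] turn [-0.0037, -0.0011, -0.0004] deg 0.7
shift [-0.0122, 0.0909, -0.0536] turn [-0.0018, 0.0058, 0.9996] deg 179.9
```

View pics/w5.png

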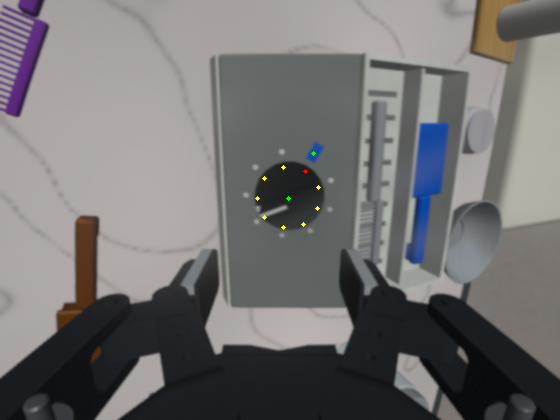

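Run:
```python
from h import *
f=dict(np.load("w5.npz"))
def loc(P): d=P-PAN; return np.c_[d@EX,d@EY,d@EZ]*1000
vv,uu=np.mgrid[150:245,240:340]; uv=np.c_[uu.ravel(),vv.ravel()]
L=loc(depth(f,uv)); g=f["img"][150:245,240:340].max(2).ravel(); r=np.hypot(L[:,0],L[:,1])
w=(g>110)&(r<36)
for a,b,l in zip(uv[w],g[w],L[w]): print(a,b,l.round(0)) if (a.sum()%5==0) else 0
print("disc h",np.percentile(L[(r<33)][:,2],[10,30,50,70,90,97]))
t=(r<40)&(L[:,2]>30); q=L[t][:,:2]; print("bar n",t.sum(),q.mean(0),np.median(L[t][:,2]),cv2.minAreaRect(q.astype(np.float32)))
# pointer on plane h
d=rays(f,uv[w])@f["R"].T
for h in (7,13.5,37,43.5):
    k=((h/1000-(f["p"]-PAN)@EZ)/(d@EZ)); X=loc(f["p"]+d*k[:,None]); print(h,X[:,:2].mean(0).round(1),cv2.fitLine(X[:,:2].astype(np.float32),2,0,.01,.01).ravel().round(2))
```

```text
[284 206] 133 [-5. -0. 40.]
[258 207] 140 [-28.  -2.  36.]
[283 207] 149 [-6. -1. 41.]
[257 208] 148 [-31. -10.  11.]
[277 208] 122 [-11.  -2.  41.]
[282 208] 153 [-6. -2. 40.]
[256 209] 128 [-32. -12.  10.]
[276 209] 141 [-12.  -3.  40.]
[281 209] 146 [-7. -3. 41.]
[275 210] 152 [-13.  -4.  39.]
[280 210] 130 [-8. -3. 42.]
[269 211] 125 [-18.  -5.  41.]
[274 211] 152 [-13.  -5.  40.]
[268 212] 143 [-19.  -5.  42.]
[273 212] 145 [-14.  -5.  41.]
[267 213] 153 [-19.  -6.  42.]
[272 213] 129 [-15.  -7.  40.]
[261 214] 127 [-25.  -8.  40.]
[266 214] 152 [-20.  -7.  41.]
[260 215] 126 [-26.  -8.  40.]
[265 215] 143 [-21.  -8.  42.]
[264 216] 128 [-22. -10.  40.]
disc h [ 9.47410407 10.11890467 10.72400815 31.14903164 40.30695658 41.00570926]
bar n 1072 [-0.84460335  2.43032122] 39.92386506974303 ((-0.9249134063720703, 1.1121940612792969), (54.361392974853516, 14.422379493713379), 21.137615203857422)
7 [-18.5 -14.3] [  0.99   0.14 -18.49 -14.26]
13.5 [-18.2 -12.4] [  0.99   0.14 -18.22 -12.37]
37 [-17.2  -5.5] [  0.99   0.14 -17.24  -5.54]
43.5 [-17.   -3.6] [  0.99   0.14 -16.97  -3.65]
```

The picture shows the pointer lying along (288,206) to (262,216), between two dots. The bar measures 54×14 mm, which fits, at 21°, so the pointer is at 201°. That leaves about -141° to turn, clockwise facing the dial. I'll turn the wrist to about 111° first so one grip has the range.

```bash
python3 -m jog '[0,0,0,0,0,-0.05,0,0,0,0,0,-0.1,0,0,0,0,0,-0.15,0,0,0,0,0,-0.2,0,0,0,0,0,-0.25,0,0,0,0,0,-0.3]' 40 | sed -n 2p; python3 -m jog '[0,0,0,0,0,-0.05,0,0,0,0,0,-0.1,0,0,0,0,0,-0.15,0,0,0,0,0,-0.2,0,0,0,0,0,-0.25,0,0,0,0,0,-0.317,0,0,0,0,0,-0.317,0,0,0,0,0,-0.317]' | sed -n 2p
python3 - <<'E'
from h import *
print(manip.state()["joint_pos"].round(2),manip.state()["time"]); gd(.01,111,(-.001,.001))
f=grab("wrist"); 
def loc(P): d=P-PAN; return np.c_[d@EX,d@EY,d@EZ]*1000
vv,uu=np.mgrid[0:420:2,0:560:2]; uv=np.c_[uu.ravel(),vv.ravel()]; L=loc(depth(f,uv)); r=np.hypot(L[:,0],L[:,1])
t=(r<33)&(L[:,2]>30)&(L[:,2]<46); q=L[t][:,:2]; print(t.sum(),cv2.minAreaRect(q.astype(np.float32)),np.median(L[t][:,2]))
E
```

```text
tool_pos: [0.5142, -0.0409, 0.1657]
tool_pos: [0.5128, -0.0406, 0.1642]
[-0.32 -0.56  2.21  0.18  1.08 -2.36] 16.325
shift [0.0146, 0.0208, 1.0991] turn [0.0004, -0.0003, 0.0003] deg 0.1
shift [0.0146, 0.0208, 1.0991] turn [0.0005, 0.0006, -0.9997] deg 179.9
244 ((-0.9162101745605469, 1.1947021484375), (54.05366134643555, 12.703150749206543), 20.971248626708984) 40.08544354839968
```

```bash
python3 -m jog '[0.015,0.02,0.3,0,0,0,0.015,0.02,0.7,0,0,0,0.015,0.02,0.95,0,0,0,0.015,0.02,0.95,0,0,0]' | sed -n '2p;4p'; python3 -m jog '[0,0,0.2,0,0,0,0,0,0.4,0,0,0,0,0,0.4,0,0,0]' | sed -n '2p;4p'
python3 - <<'E'
from h import *
print(manip.state()["joint_pos"].round(2)); gd(-.025,111,(-.001,.001))
E
```

```text
tool_pos: [0.5483, -0.0365, 0.0735]
contact_force: [0.5, 0.7, -0.2]
tool_pos: [0.5662, -0.0361, 0.0398]
contact_force: [-0.1, 0.3, -0.1]
[-0.27 -0.23  2.2   0.2   0.77 -2.38]
shift [-0.0161, -0.0088, 0.0954] turn [0.0006, -0.0006, 0.0007] deg 0.2
shift [-0.0161, -0.0088, 0.0954] turn [0.0009, 0.001, -0.9993] deg 179.9
```

```bash
python3 -m jog '[-0.01,-0.01,0.08,0,0,0,-0.01,-0.01,0.08,0,0,0,-0.01,-0.01,0.08,0,0,0]' | sed -n '2p;4p'; python3 -m jog '[0,0,0.03,0,0,0,0,0,0.03,0,0,0]' | sed -n '2p;4p';python3 -m jog '[0,0,0.03,0,0,0,0,0,0.03,0,0,0]' | sed -n '2p;4p'
python3 - <<'E'
from h import *
gd(-.025,111,(-.001,.001))
E
```

```text
tool_pos: [0.5713, -0.0366, 0.0338]
contact_force: [-0.5, -0.3, -0.5]
tool_pos: [0.5721, -0.0364, 0.0302]
contact_force: [-0.4, -0.2, 0.0]
tool_pos: [0.5733, -0.0363, 0.0273]
contact_force: [0.1, -0.2, -0.3]
shift [-0.0074, 0.0006, -0.0483] turn [0.0005, -0.0004, 0.0009] deg 0.2
shift [-0.0074, 0.0006, -0.0483] turn [0.0007, 0.0008, -0.9991] deg 179.8
```

```bash
python3 -m jog '[0,0,-0.03,0,0,0,0,0,-0.03,0,0,0,0,0,-0.03,0,0,0,0,0,-0.03,0,0,0,0,0,-0.03,0,0,0]' 0 | sed -n '2p;4,6p'; python3 -m jog '[0,0,0.03,0,0,0,0,0,0.03,0,0,0]'  | sed -n '2p;4p'; python3 -m jog '[0,0,0.02,0,0,0,0,0,0.02,0,0,0]' | sed -n '2p;4p'; python3 -m jog '[0,0,0.02,0,0,0,0,0,0.02,0,0,0]' | sed -n '2p;4,5p'
```

```text
tool_pos: [0.5724, -0.0363, 0.0306]
contact_force: [-2.3, 0.9, 2.8]
gripper_width: 0.15
grasp_force: 62.4
tool_pos: [0.5733, -0.0363, 0.0287]
contact_force: [-14.9, 1.2, 16.1]
tool_pos: [0.5735, -0.0362, 0.0285]
contact_force: [-34.9, 2.6, 36.1]
tool_pos: [0.5737, -0.0362, 0.0282]
contact_force: [-54.8, 1.9, 56.2]
gripper_width: 0.151
```

```bash
python3 -m jog '[0,0,-0.045,0,0,0,0,0,-0.045,0,0,0]' | sed -n '2p;4p'; python3 -m jog '[0,0,0,0,0,0.05,0,0,0,0,0,0.05]' | sed -n '2,4p'
python3 - <<'E'
from h import *
s=manip.state(); print(s["ft_torque"],s["joint_pos"].round(2)); gd(-.03,111)
E
```

```text
tool_pos: [0.5732, -0.0363, 0.0288]
contact_force: [-5.0, 1.7, 6.4]
tool_pos: [0.5733, -0.0363, 0.0288]
tool_rot: [0.215, -0.129, 0.968, -0.017]
contact_force: [-8.4, 2.0, 9.9]
[0.29299265 0.96152075 0.11483563] [-0.27 -0.19  2.19  0.2   0.74 -2.22]
shift [-0.0088, -0.0087, 0.0158] turn [0.0005, -0.0004, -0.0492] deg 8.9
shift [-0.0088, -0.0087, 0.0158] turn [-0.0006, -0.0007, 0.9508] deg 171.1
```

```bash
python3 -m jog '[0,0,0,0,0,0.04,0,0,0,0,0,0.08,0,0,0,0,0,0.12,0,0,0,0,0,0.16,0,0,0,0,0,0.2,0,0,0,0,0,0.2]' | sed -n '2,5p'
python3 - <<'E'
from h import *
s=manip.state(); print(s["ft_torque"],s["joint_pos"].round(2)); gd(-.03,111)
E
```

```text
tool_pos: [0.5733, -0.0364, 0.0288]
tool_rot: [0.21, 0.177, 0.96, 0.05]
contact_force: [-9.3, 1.2, 10.1]
gripper_width: 0.147
[0.21625316 0.92410304 0.16824956] [-0.27 -0.19  2.19  0.2   0.74 -1.59]
shift [-0.0123, -0.0007, 0.0156] turn [0.0003, -0.0006, -0.2491] deg 44.8
shift [-0.0123, -0.0007, 0.0156] turn [-0.0007, -0.0004, 0.7509] deg 135.2
```

Smooth. I'll continue with the remaining 0.533, i.e. 96°.

```bash
python3 -m jog '[0,0,0,0,0,0.045,0,0,0,0,0,0.09,0,0,0,0,0,0.135,0,0,0,0,0,0.18,0,0,0,0,0,0.225,0,0,0,0,0,0.265,0,0,0,0,0,0.265]' | sed -n '2,5p';  python3 -m jog '[0,0,0,0,0,0.045,0,0,0,0,0,0.09,0,0,0,0,0,0.135,0,0,0,0,0,0.18,0,0,0,0,0,0.225,0,0,0,0,0,0.268,0,0,0,0,0,0.268]' | sed -n '1,5p'
python3 - <<'E'
from h import *
s=manip.state(); print(s["ft_torque"],s["joint_pos"].round(2)); gd(-.03,-30)
f=grab("wrist")
def loc(P): d=P-PAN; return np.c_[d@EX,d@EY,d@EZ]*1000
vv,uu=np.mgrid[0:420:1,0:560:1]; uv=np.c_[uu.ravel(),vv.ravel()]; L=loc(depth(f,uv)); r=np.hypot(L[:,0],L[:,1])
w=(f["img"].min(2).ravel()>100)&(r<33)&(L[:,2]>-5)&(L[:,2]<45); 
print(w.sum(),L[w].mean(0).round(1) if w.any() else 0)
E
```

```text
tool_pos: [0.5732, -0.0365, 0.0287]
tool_rot: [0.171, 0.55, 0.807, 0.131]
contact_force: [-10.5, 1.2, 10.5]
gripper_width: 0.151
time: 22.5
tool_pos: [0.573, -0.0364, 0.0287]
tool_rot: [0.103, 0.832, 0.512, 0.189]
contact_force: [-10.5, 0.4, 10.8]
gripper_width: 0.153
[0.24429226 1.05808692 0.20763102] [-0.27 -0.19  2.19  0.2   0.74  0.08]
shift [0.0019, 0.0144, 0.0156] turn [-0.0008, 0.0001, 0.0012] deg 0.3
shift [0.0019, 0.0144, 0.0156] turn [-0.0001, -0.0013, -0.9988] deg 179.8
1276 [ 6.6 13.6 31.7]
```

The pointer is at about 60–64°. I'll ease up with the spring, then let go and retreat.

```bash
python3 -m jog '[0,0,-0.03,0,0,0,0,0,-0.055,0,0,0,0,0,-0.055,0,0,0]' | sed -n '2p;4p'; python3 -m jog '[0,0,0,0,0,0,0,0,0,0,0,0,0,0,0,0,0,0]' 40 | sed -n '2p;4,6p'; python3 -m jog '[0,0,-0.2,0,0,0,0,0,-0.6,0,0,0,0,0,-1,0,0,0]' | sed -n '2p;4p'; python3 -m jog '[0,0,-0.3,0,0,0,0,0,-0.5,0,0,0,0,0,-0.5,0,0,0]' | sed -n '1,4p'
python3 - <<'E'
from h import *
f=grab("wrist")
def loc(P): d=P-PAN; return np.c_[d@EX,d@EY,d@EZ]*1000
vv,uu=np.mgrid[0:420,0:560]; uv=np.c_[uu.ravel(),vv.ravel()]; L=loc(depth(f,uv)); r=np.hypot(L[:,0],L[:,1])
t=(r<36)&(L[:,2]>30)&(L[:,2]<50); print(t.sum(),cv2.minAreaRect(L[t][:,:2].astype(np.float32)),np.median(L[t][:,2]))
d=(r<33)&(L[:,2]>3)&(L[:,2]<22); print("disc",np.median(L[d][:,2]))
w=(f["img"].min(2).ravel()>110)&t; print(w.sum(),L[w].mean(0))
cv2.imwrite("pics/w6.png",f["img"])
E
```

```text
tool_pos: [0.5709, -0.0365, 0.0331]
contact_force: [-3.5, 1.1, 4.0]
tool_pos: [0.571, -0.0365, 0.0328]
contact_force: [-0.7, -0.4, 0.8]
gripper_width: 0.468
grasp_force: 0.0
tool_pos: [0.5282, -0.0387, 0.1242]
contact_force: [0.7, -0.3, 1.0]
time: 24.05
tool_pos: [0.5088, -0.0404, 0.1714]
tool_rot: [0.105, 0.831, 0.512, 0.191]
contact_force: [0.6, -0.4, 0.4]
893 ((-0.47513580322265625, 2.125974655151367), (53.41193771362305, 13.371871948242188), 60.3103141784668) 44.14551205786991
disc 14.210397843960383
77 [ 7.18493416 14.83649739 44.92867624]
```

View pics/w6.png

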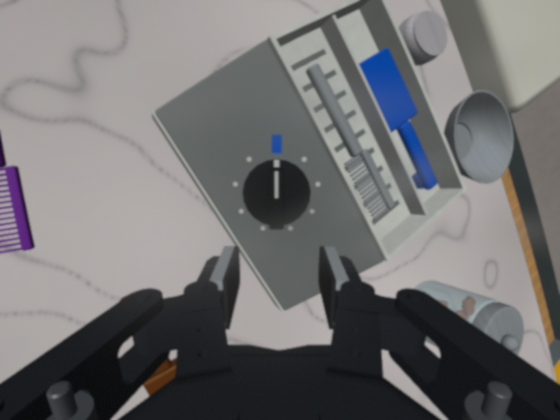

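The pointer at (277,165) lines up with the blue mark at (277,144). The bar is at 60.3° and 44 mm high, so the dial is up and latched. The comb and slicker are in place and the gripper is clear.

```bash
python3 -m jog '[0,0,0,0,0,0,0,0,0,0,0,0,0,0,0,0,0,0]' | sed -n '1,2p'; python3 -c "
from plant import manip; print(manip.job_done())"
```

```text
time: 24.48
tool_pos: [0.5076, -0.0398, 0.1681]
the job is handed in; nothing more can be done
None
```

The job is handed in at 24.5 s (no verdict was returned): the steel comb lies flat in the front lane below the rim, the dial is latched up at the blue mark, and the slicker is still in the back lane.

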